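# Let a pellet press down slowly on its release valve

### The arm

A 6-joint arm with a two-finger parallel gripper is mounted at the origin on the work surface. World frame = base frame: x ahead of the robot, y to its left, z up, the work surface at z = 0. Lengths are in m, angles in rad, forces in N, time in s.
With the tool pointing down it reaches from about 0.375 to 0.975 m from the base axis. Payload 3.8 kg.
Tool frame: the origin (TCP) lies at the very end of the fingers, on their centre line; the grasp point (between the pads) lies behind it (bot.tcp_to_grasp is the y of the grasp point in the tool frame, in m); y points along the fingers, z is the direction in which the jaws open and shut, and the axes are right-handed (so a half turn about y gives the same grasp; the last joint's range is limited). The gripper opens to 85 mm and grips with 20 to 120 N. Pads are 22 mm wide; open, the fingers measure 114 mm over their backs; the gripper's body (76 mm by 85 mm) begins 54 mm behind the grasp point. The pads swing forward as they close: fully open they stand 13 mm farther back than shut.
Start: joints at [1.12, 0.264, 1.604, -0, 1.274, -0.037], TCP at [0.271, 0.618, 0.231] pointing down, gripper open.
Joint ranges: [-2.63, 2.63], [-0.94, 2.18], [0.31, 2.57], [-1.31, 4.45], [0, 2.66], [-2.55, 2.55]. Speed limits (rad/s): [2.57, 2.57, 3.14, 3.14, 3.14, 3.14].

### API

Orientations are given as a rotation vector (axis times angle).
In Python, from workcell import bot, optics, workorder gives the robot as it stands.
- The arm moves only by the shell command python3 -m handwheel 'ROWS' [FORCE]. ROWS is JSON, a list of rows, each a list of 7 numbers: the shift along the tool's x, y, z in m, then the turn, a rotation vector about the tool's x, y, z in rad, then the opening, from 0 (shut) to 1 (fully open). A call has 1 to 8 rows; each row shifts and turns the commanded pose from where the row before left it, along the tool's axes as they then stand; what a row does not reach is not made up. A row lasts 1/8 s, in which the tool goes at most 62.5 mm and 10.7 degrees, less where a joint would pass 70% of its speed; a pose out of reach is approached as far as the arm can. A call with a gripper value outside its range is refused whole. The fingers move at their own pace and stop on an object; FORCE is the grip in N (left out, the last holds). Time passes only in rows, so rows that do not move let the fingers close. It gives the time, the measured TCP pose, the force and the opening at its end, in the units of the state.
- bot.read_state(): the state, without advancing time (a new reading comes with each control period).
- optics.read_camera(name): name is "side" or "top" or "wrist"; returns a dict with "image" (400x640x3 uint8, red, green, blue), "z_map" (400x640 float32, m along the optical axis (not along the pixel's ray), 0 where there is no reading), "mtx" (3x3 intrinsics, pixels), "world_from_camera" (4x4, takes a point from camera to world coordinates); the wrist camera has in their place "hand_eye" (4x4, takes a point from camera to tool coordinates, whose origin is the TCP and whose axes are the tool frame's). Camera axes: x right, y down, z forward; pixel columns grow to the right and rows downward; lengths in m; the calibration is good to about 2 mm. A picture is of the moment at which its call begins: read the wrist's pose just before it.
- workorder.finish_job(): hands the job in, once; it reports no verdict.
The state is a dict: "time": time; "q": joint angles; "joint_vel": joint speeds; "joint_torque": joint torques, N m; "tool_pos": TCP position; "tcp_rot": TCP orientation; "wrist_force": force on the tool from outside, world axes, zero at the start; "torque": the same for the moment, N m; "width": opening from 0.0 (shut) to 1.0 (fully open).
Only numpy, scipy, OpenCV 4.12 (cv2) and the standard library are available. Lean on these libraries where they do the work, as an engineer would, in place of code of your own. Each camera call takes 0.05 s, during which the arm holds its last target.

### The job

The pellet in the hydraulic press has had its time under load. Take the red ball of the release lever and crack the valve open (anticlockwise seen from above), only just far enough that the ram sinks slowly and evenly, taking about five seconds for its 25 mm: a sudden drop cracks the pellet. When the ram is all the way down, close the valve again until you feel it seat hand-tight, firmly but not forced, and let go. Do not touch the die, and leave the bottle and dishes around the press where they stand.

Things in the scene. Friction and masses are not known exactly. Their poses are not given: they have to be found in the camera images.
- press: Cream hand-pumped pellet press, 170 (x) x 380 (y) x 90 mm base, origin at the centre of its underside, upright, does not move. On +y a two-column frame 330 mm high round ram and die, crosshead 38 mm either side of x = 0; on -y a deck 90 mm high with the valve, behind it (x = 45 mm) the pump, whose handle rises to -y, and a gauge. x = 0 is mid-depth, the valve side faces -x.
- spindle (a point): Point on the upright axis of the release valve, at the height of the ball's centre (148 mm above the bench); fixed to the press. Turning the lever anticlockwise from above about it opens, clockwise closes.
- ball (a point): Centre of the red ball, 25 mm in diameter, at the end of the valve lever, 68 mm from the spindle axis and 58 mm above the deck; it revolves freely on an upright stud; the steel lever runs down inward from below the ball. It starts roughly on the -x side of the spindle, at any angle within 25 degrees of that: the lever is clamped on its spindle anyhow, so its direction does not tell how far the valve is shut.
- ram (a joint): How far the ram has sunk, in m: 0 raised, 0.025 fully down (a stop); it starts at about 0 to 0.002. Chromed ram with a 72 mm platen, in the frame. It does not move until the valve is about 0.4 to 0.8 rad off its seat (hidden, by load and friction); past that it sinks at 0.06 to 0.09 m/s per rad of further turn. Turning back slows or stops it. It never rises.
- platen (a point): Centre of the platen's top face, on which the die stands; it moves with the ram, straight down.
- die: Loose steel pellet die, 54 mm in diameter, 64 mm high, 0.65 kg, origin at the centre of its underside; it stands on the platen and rides down with it.
- valve_seat: The valve's seat, inside the base below the deck; not visible, its pose is of no use. At the start the valve is shut but only lightly: the seat lies a further 0.03 to 0.2 rad clockwise. The lever turns stiffly anywhere (6 to 9 N at the ball to close); once seated the force needed at the ball rises by about 1 N per mm of ball travel. Hand-tight is 11 to 17 N at the ball; over 20 N is forced. It holds where it is left, springing back a little.
- reagent_bottle: Amber bottle with blue cap, 72 mm in diameter, 170 mm high, origin at the centre of its underside, on the bench beyond the frame (+y of the press).
- beaker: Glass beaker, 66 mm in diameter, 85 mm high, origin at the centre of its underside, on the bench in front of the press.
- mortar: White mortar bowl, 90 mm in diameter, 45 mm high, origin at the centre of its underside, on the bench in front of the frame.
- petri_dish: Glass dish, 90 mm in diameter, 15 mm high, origin at the centre of its underside, on the bench beside the deck (-y of the press).

How it is judged:
By the outcome, as a careful person would: the job done as asked, in the order asked, and still so for the second after the job is handed in, with the robot touching nothing.
It also fails if it takes over 72 s, if anything falls off the work surface, if the arm or the gripper's body presses on something with over 40 N, if the wrist force passes 120 N, or if a joint passes its speed limit or range.

## Working session

There is one attempt and no reset: what is moved stays moved. The work goes in short steps, Python scripts to look and compute and a shell command to move; the robot and the scene stay as the last step left them, time stands still between calls to the robot, and variables do not carry over. Pictures are saved under pics/ and viewed, and the job is handed in when it is done.

```bash
ls; mkdir -p pics; python3 - <<'E'
from workcell import bot, optics
import cv2
s=bot.read_state();print(s, bot.tcp_to_grasp)
for n in("side","top","wrist"):
    c=optics.read_camera(n);cv2.imwrite(f"pics/{n}0.png",c["image"][:,:,::-1])
    print(n,c["mtx"].tolist(),c.get("world_from_camera",c.get("hand_eye")).round(4).tolist())
E
```

```text
pics
{'time': 0.0, 'q': array([ 1.12010931e+00,  2.64724398e-01,  1.60534354e+00,  3.11964533e-05,
        1.27369536e+00, -3.69029295e-02]), 'joint_vel': array([-0.00047945, -0.0011112 ,  0.00136279,  0.00162228,  0.00043879,
        0.00029806]), 'joint_torque': array([-1.36520925e-03, -5.15094709e+01, -3.67317080e+01,  9.25128688e-05,
        1.27866291e-02,  7.93375648e-06]), 'tool_pos': array([0.27108533, 0.61739474, 0.22999785]), 'tcp_rot': array([-1.54842359,  0.32510317, -0.32422932]), 'wrist_force': array([-0.28101663,  0.16037624, -0.06161802]), 'torque': array([-0.08645373, -0.01650771,  0.00736184]), 'width': 1.005718016639072} -0.0187
side [[422.8671071460024, 0.0, 318.15545280068716], [0.0, 422.8671071460024, 198.92746431132537], [0.0, 0.0, 1.0]] [[0.9513, -0.2156, 0.2205, 0.3196], [-0.3084, -0.6725, 0.6728, -0.7263], [0.0033, -0.708, -0.7062, 0.9804], [0.0, 0.0, 0.0, 1.0]]
top [[425.9101160311296, 0.0, 323.999773114545], [0.0, 425.9101160311296, 203.77488000506762], [0.0, 0.0, 1.0]] [[0.0266, -0.9915, 0.1276, 0.453], [-0.9996, -0.0268, -0.0004, 0.0873], [0.0038, -0.1276, -0.9918, 1.0888], [0.0, 0.0, 0.0, 1.0]]
wrist [[357.8570159385822, 0.0, 316.47970957952845], [0.0, 357.8570159385822, 190.36927337635592], [0.0, 0.0, 1.0]] [[0.0006, 0.9461, 0.3239, -0.0833], [-0.0007, -0.3239, 0.9461, -0.1436], [1.0, -0.0008, 0.0005, -0.0001], [0.0, 0.0, 0.0, 1.0]]
```

View pics/side0.png

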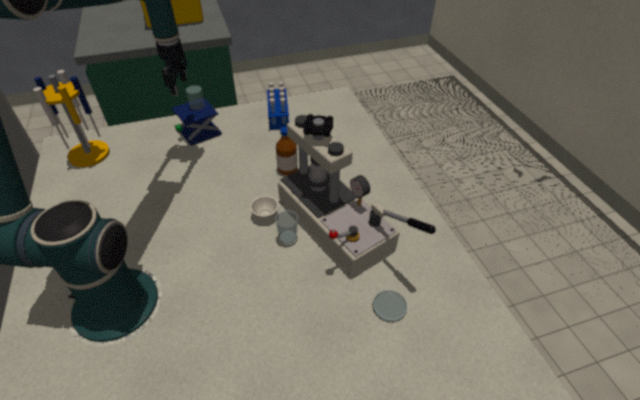

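View pics/top0.png

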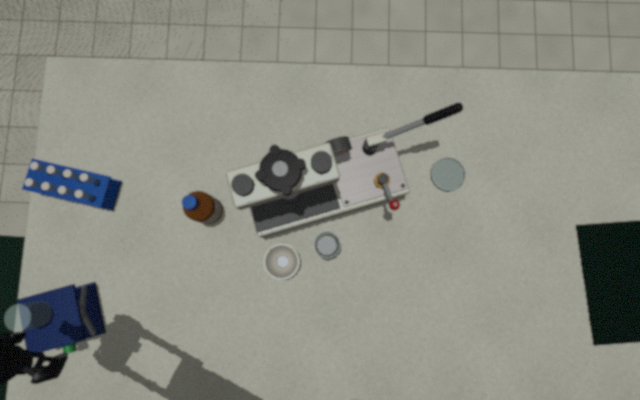

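View pics/wrist0.png

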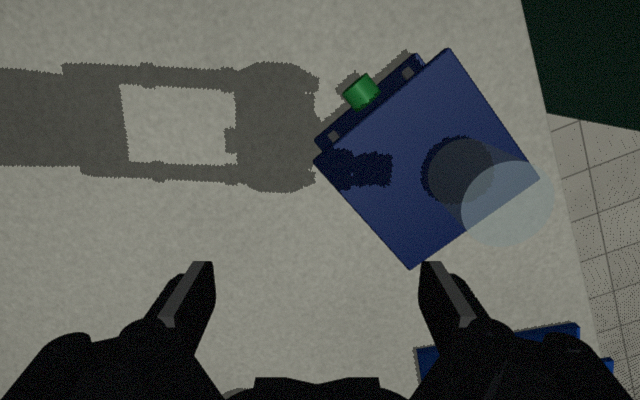

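The top view shows the ball at about (394,205) and the spindle at (382,180), with the press turned about 13° in the image. In the side view the ball is at (333,234). The platen is visible between the columns at about (318,185).

```bash
cat > h.py <<'E'
from workcell import bot, optics
import numpy as np, cv2
from scipy.spatial.transform import Rotation as R
def ray(c,u,v,T):
    K=c["mtx"];d=np.array([(u-K[0,2])/K[0,0],(v-K[1,2])/K[1,1],1.]);return T[:3,3],T[:3,:3]@d
def atz(c,u,v,z,T):
    o,d=ray(c,u,v,T);return o+d*(z-o[2])/d[2]
def wT(c,s):
    T=np.eye(4);T[:3,:3]=R.from_rotvec(s["tcp_rot"]).as_matrix();T[:3,3]=s["tool_pos"];return T@c["hand_eye"]
def red(im):
    im=im.astype(int);m=(im[...,0]>90)&(im[...,1]<0.45*im[...,0])&(im[...,2]<0.5*im[...,0])
    n,l,st,ce=cv2.connectedComponentsWithStats(m.astype(np.uint8));return [(st[i,4],ce[i].round(1)) for i in range(1,n) if st[i,4]>8]
E
python3 - <<'E'
from h import *
for n in("top","side"):
    c=optics.read_camera(n);T=c["world_from_camera"]
    for a,p in red(c["image"]): print(n,a,p,atz(c,*p,0.148,T).round(4), c["z_map"][int(p[1]),int(p[0])])
    z=c["z_map"];v,u=np.mgrid[:400,:640];K=c["mtx"]
    P=np.stack([(u-K[0,2])/K[0,0]*z,(v-K[1,2])/K[1,1]*z,z],-1)@T[:3,:3].T+T[:3,3]
    np.save(n+"P.npy",P)
    if n=="top":
        m=(abs(P[...,2]-0.09)<0.006)&(z>0)&(u>200)&(u<420)&(v>120)&(v<250)
        r=cv2.minAreaRect(P[m][:,:2].astype(np.float32));print("deck rect",r,cv2.boxPoints(r).round(4).tolist())
        cr=c["image"][130:260,200:480];cv2.imwrite("pics/topcrop.png",cv2.resize(cr[:,:,::-1],None,fx=2.8,fy=2.8,interpolation=2))
    else:
        cr=c["image"][110:280,250:450];cv2.imwrite("pics/sidecrop.png",cv2.resize(cr[:,:,::-1],None,fx=3.5,fy=3.5,interpolation=2))
E
```

```text
top 38 [392.9 204.1] [ 0.5775 -0.0665  0.148 ] 0.9382254
deck rect ((0.5758559703826904, 0.12021505832672119), (0.23764050006866455, 0.4935317933559418), 23.322799682617188) [[0.36899998784065247, 0.29980000853538513], [0.5644000172615051, -0.1534000039100647], [0.7827000021934509, -0.059300001710653305], [0.5873000025749207, 0.3939000070095062]]
side 41 [333.2 233.9] [ 0.5771 -0.0664  0.148 ] 1.0754044
```

View pics/topcrop.png

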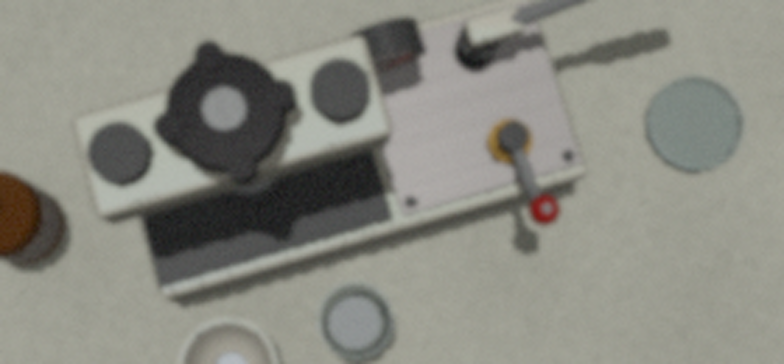

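View pics/sidecrop.png

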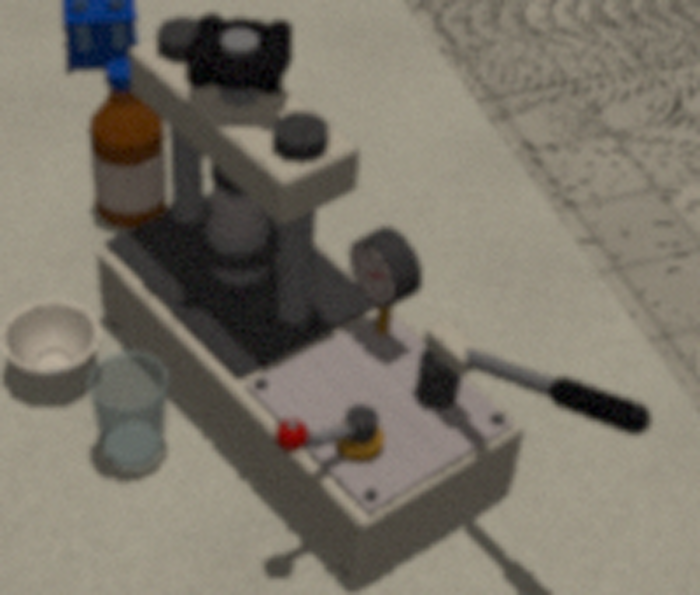

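```bash
cat >> h.py <<'E'
def tri(rs):
    A=np.zeros((3,3));b=np.zeros(3)
    for o,d in rs:
        d=d/np.linalg.norm(d);M=np.eye(3)-np.outer(d,d);A+=M;b+=M@o
    return np.linalg.solve(A,b)
E
python3 - <<'E'
from h import *
t=optics.read_camera("top");s=optics.read_camera("side");Tt=t["world_from_camera"];Ts=s["world_from_camera"]
k=tri([ray(t,383.6,178.2,Tt),ray(s,353.1,230,Ts)]);print("knob",k.round(4))
b=tri([ray(t,392.9,204.1,Tt),ray(s,333.2,233.9,Ts)]);print("ball",b.round(4),np.linalg.norm((k-b)[:2]),np.degrees(np.arctan2(*(k-b)[1::-1])))
f=lambda x,y,z:atz(t,200+x/2.8,130+y/2.8,z,Tt).round(3)
print("frame corners",f(100,215,.33),f(388,135,.33),f(78,120,.33),f(370,40,.33))
print("base front",f(165,293,.09),f(585,168,.09), "bottle",f(0,215,.1),"mortar",f(228,350,.03),"beaker",f(357,322,.05))
P=np.load("sideP.npy")
for r in range(165,205,3):print(r,P[r,310:334:4,2].round(3),P[r,318,:2].round(3))
print(R.from_rotvec(bot.read_state()["tcp_rot"]).as_matrix().round(3))
E
```

```text
knob [ 0.6406 -0.049   0.1218]
ball [ 0.5773 -0.0665  0.1481] 0.06569429892448295 15.441537897649
frame corners [0.541 0.245 0.33 ] [0.598 0.062 0.33 ] [0.602 0.263 0.33 ] [0.661 0.075 0.33 ]
base front [0.505 0.237 0.09 ] [ 0.62  -0.114  0.09 ] bottle [0.565 0.376 0.1  ] mortar [0.459 0.189 0.03 ] beaker [0.486 0.076 0.05 ]
165 [0.178 0.184 0.189 0.242 0.257 0.266] [0.609 0.159]
168 [0.09  0.183 0.184 0.182 0.247 0.257] [0.607 0.153]
171 [0.145 0.172 0.175 0.171 0.134 0.247] [0.606 0.15 ]
174 [0.146 0.163 0.166 0.16  0.148 0.203] [0.605 0.147]
177 [0.145 0.148 0.15  0.146 0.138 0.193] [0.607 0.152]
180 [0.135 0.144 0.146 0.141 0.132 0.181] [0.604 0.144]
183 [0.128 0.136 0.135 0.135 0.129 0.169] [0.604 0.142]
186 [0.103 0.126 0.126 0.125 0.097 0.159] [0.603 0.139]
189 [0.102 0.1   0.106 0.102 0.103 0.146] [0.605 0.147]
192 [0.089 0.095 0.1   0.099 0.092 0.137] [0.603 0.141]
195 [0.092 0.093 0.093 0.092 0.091 0.125] [0.602 0.136]
198 [0.095 0.093 0.093 0.091 0.092 0.114] [0.597 0.123]
201 [0.092 0.091 0.09  0.093 0.092 0.104] [0.595 0.114]
204 [0.094 0.092 0.093 0.094 0.09  0.096] [0.59  0.099]
[[ 0.916 -0.     0.402]
 [-0.402 -0.001  0.916]
 [ 0.    -1.    -0.001]]
```

```bash
cat >> h.py <<'E'
def toolshift(d,Rm): return Rm.T@np.array(d)
E
python3 - <<'E'
from h import *
s=bot.read_state();Rm=R.from_rotvec(s["tcp_rot"]).as_matrix();p=s["tool_pos"]
W=[np.array([.38,.25,.27]),np.array([.577,-.067,.235])]
for w in W:
    d=(w-p)/7
    for i in range(7):
        print((Rm.T@d).round(3)); Rm=Rm@R.from_rotvec([0,.176,0]).as_matrix()
    p=w
    print()
print(np.degrees(np.arctan2(Rm[1,0],Rm[0,0])))
E
```

```text
[ 0.035 -0.006 -0.042]
[ 0.042 -0.006 -0.035]
[ 0.048 -0.006 -0.027]
[ 0.052 -0.006 -0.018]
[ 0.054 -0.006 -0.009]
[ 0.055 -0.006  0.001]
[ 0.054 -0.006  0.01 ]

[0.043 0.005 0.031]
[0.037 0.005 0.039]
[0.03  0.005 0.044]
[0.021 0.005 0.049]
[0.012 0.005 0.052]
[0.003 0.005 0.053]
[-0.006  0.005  0.053]

-164.88462284322716
```

```bash
python3 -m handwheel '[[0.035,-0.006,-0.042,0,0.176,0,1],[0.042,-0.006,-0.035,0,0.176,0,1],[0.048,-0.006,-0.027,0,0.176,0,1],[0.052,-0.006,-0.018,0,0.176,0,1],[0.054,-0.006,-0.009,0,0.176,0,1],[0.055,-0.006,0.001,0,0.176,0,1],[0.054,-0.006,0.010,0,0.176,0,1]]'
```

```text
time: 1.23
tool_pos: [0.3811, 0.2482, 0.2738]
tcp_rot: [-1.169, 1.268, -1.268]
wrist_force: [-0.3, -0.4, -0.2]
width: 0.998
```

```bash
python3 -m handwheel '[[0.043,0.005,0.031,0,0.176,0,1],[0.037,0.005,0.039,0,0.176,0,1],[0.030,0.005,0.044,0,0.176,0,1],[0.021,0.005,0.049,0,0.176,0,1],[0.012,0.005,0.052,0,0.176,0,1],[0.003,0.005,0.053,0,0.176,0,1],[-0.006,0.005,0.053,0,0.176,0,1],[0,0,0,0,0,0,0.7]]'; python3 - <<'E'
from h import *
s=bot.read_state();c=optics.read_camera("wrist")
cv2.imwrite("pics/w1.png",c["image"][:,:,::-1])
Rm=R.from_rotvec(s["tcp_rot"]).as_matrix();print(s["tool_pos"],Rm.round(3),s["q"].round(3),s["time"])
T=wT(c,s)
for a,p in red(c["image"]): print(a,p,atz(c,*p,0.148,T).round(4),c["z_map"][int(p[1]),int(p[0])])
E
```

```text
time: 2.22
tool_pos: [0.579, -0.0701, 0.2375]
tcp_rot: [-0.272, 2.083, -2.084]
wrist_force: [-0.3, 0.8, -0.1]
width: 0.817
[ 0.57898165 -0.07008182  0.23746771] [[-0.967 -0.001  0.256]
 [-0.256 -0.001 -0.967]
 [ 0.001 -1.     0.   ]] [-1.630e-01  8.800e-02  1.798e+00 -1.000e-03  1.257e+00  1.149e+00] 2.225
```

View pics/w1.png

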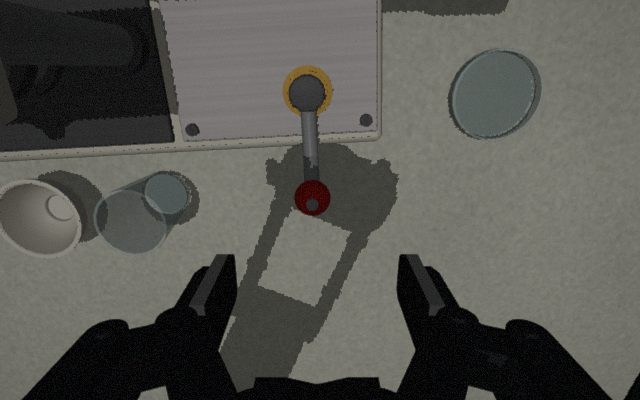

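The wrist view shows the ball in shadow at (312,197), the spindle knob at (307,93), and the brass collar at (308,92). The lever runs nearly vertical in the image, so the jaws will straddle it tangentially.

```bash
python3 - <<'E'
from h import *
s=bot.read_state();c=optics.read_camera("wrist");t=optics.read_camera("top")
T=wT(c,s)
im=c["image"].astype(int);m=(im[...,0]>60)&(im[...,1]<0.4*im[...,0])
n,l,st,ce=cv2.connectedComponentsWithStats(m.astype(np.uint8));i=1+np.argmax(st[1:,4]);print(st[i],ce[i])
x,y,w,h,_=st[i];u,v=x+w/2-.5,y+h/2-.5
b=atz(c,u,v,.148,T);k=atz(c,307,93,.122,T);col=atz(c,308,91.5,.097,T)
print("ball",b.round(4),"knob",k.round(4),col.round(4),np.linalg.norm((k-b)[:2]),np.degrees(np.arctan2(*(k-b)[1::-1])))
print("px depth",c["z_map"][93,307],c["z_map"][92,287])
Rm=T[:3,:3]
Rt=R.from_rotvec(s["tcp_rot"]).as_matrix()
for bb in (b,np.array([.5773,-.0665,.148])): print("tool delta",(Rt.T@(bb-s["tool_pos"])).round(4))
E
```

```text
[305 190  20  11  63] [314.61904762 194.26984127]
ball [ 0.5782 -0.0669  0.148 ] knob [ 0.6411 -0.0446  0.122 ] [ 0.6407 -0.0448  0.097 ] 0.06676389908211257 19.51415111247254
px depth 0.24813366 0.27016476
tool delta [-0.0005  0.0897 -0.0014]
tool delta [ 0.0002  0.0897 -0.002 ]
```

```bash
python3 - <<'E'
from h import *
s=bot.read_state();c=optics.read_camera("wrist");T=wT(c,s)
im=c["image"].astype(int);cr=c["image"][60:240,250:380]
m=((im[...,0]-im[...,1])>30)&((im[...,0]-im[...,2])>30);m[:170]=0;m[230:]=0
v,u=np.nonzero(m);(cx,cy),r=cv2.minEnclosingCircle(np.stack([u,v],1).astype(np.float32));print(cx,cy,r,m.sum())
b=atz(c,cx,cy,.148,T);Rt=R.from_rotvec(s["tcp_rot"]).as_matrix()
print(b.round(4),(Rt.T@(b-s["tool_pos"])).round(4))
cv2.imwrite("pics/w1c.png",cv2.resize(cr[:,:,::-1],None,fx=3.3,fy=3.3,interpolation=2))
E
```

```text
317.55767822265625 196.51922607421875 17.623409271240234 816
[ 0.5769 -0.0675  0.148 ] [0.0008 0.0901 0.0008]
```

View pics/w1c.png

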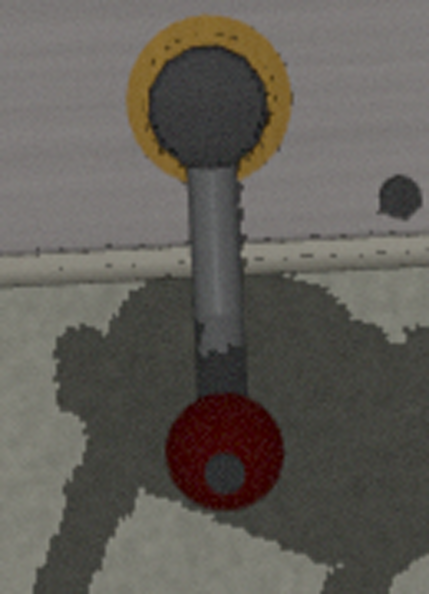

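```bash
python3 -m handwheel '[[0.001,0.030,0.001,0,0,0,0.6],[0,0.040,0,0,0,0,0.6],[0,0.037,0,0,0,0,0.6],[0,0,0,0,0,0,0.6],[0,0,0,0,0,0,0.6]]'; python3 - <<'E'
from h import *
s=bot.read_state();c=optics.read_camera("wrist");print(s["tool_pos"],s["wrist_force"].round(2))
cv2.imwrite("pics/w2.png",c["image"][:,:,::-1])
E
```

```text
time: 3.05
tool_pos: [0.578, -0.0675, 0.133]
tcp_rot: [-0.275, 2.078, -2.08]
wrist_force: [-0.6, 1.0, 0.2]
width: 0.602
[ 0.57802574 -0.06754431  0.13298875] [-0.62  1.04  0.17]
```

View pics/w2.png

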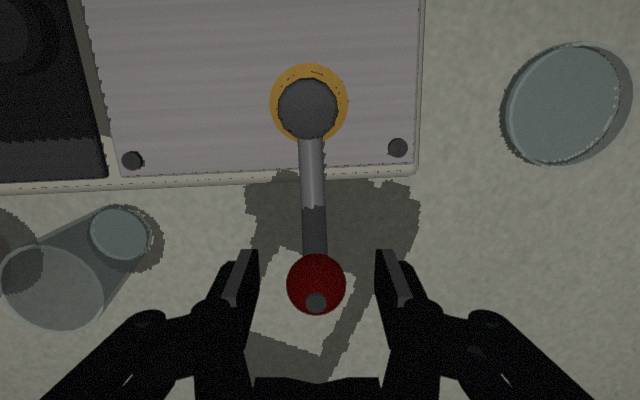

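The ball at (316,284) is centred between the fingers, and the beaker on the left is clear. I'll lower 3 mm and grip.

```bash
python3 -m handwheel '[[0,0.003,0,0,0,0,0.4],[0,0,0,0,0,0,0.2],[0,0,0,0,0,0,0.1],[0,0,0,0,0,0,0.1],[0,0,0,0,0,0,0.1]]' 60; python3 - <<'E'
from h import *
s=bot.read_state();Rt=R.from_rotvec(s["tcp_rot"]).as_matrix()
print(s["tool_pos"],(Rt.T@s["wrist_force"]).round(2),"width",s["width"],Rt.round(3)[:,0])
c=optics.read_camera("wrist");cv2.imwrite("pics/w3.png",c["image"][:,:,::-1])
d=optics.read_camera("side");cv2.imwrite("pics/s3.png",cv2.resize(d["image"][110:280,250:450,::-1],None,fx=3.5,fy=3.5))
np.save("side0.npy",d["image"]);np.save("sz0.npy",d["z_map"])
e=optics.read_camera("top");cv2.imwrite("pics/t3.png",e["image"][:,:,::-1])
E
```

```text
time: 3.72
tool_pos: [0.5776, -0.0679, 0.1293]
tcp_rot: [-0.275, 2.081, -2.08]
wrist_force: [-1.8, 2.7, 5.1]
width: 0.256
[ 0.57761292 -0.0679396   0.12931664] [ 1.03 -5.11 -3.06] width 0.2558699519611842 [-0.965 -0.261 -0.001]
```

View pics/s3.png

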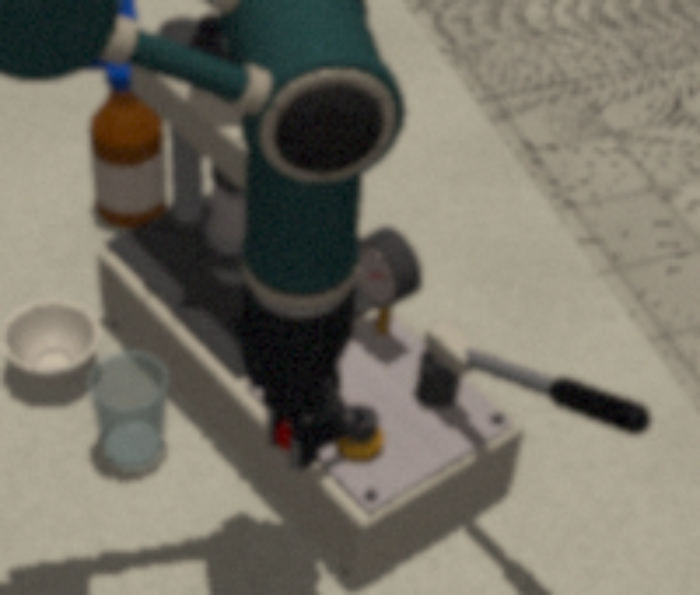

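View pics/w3.png

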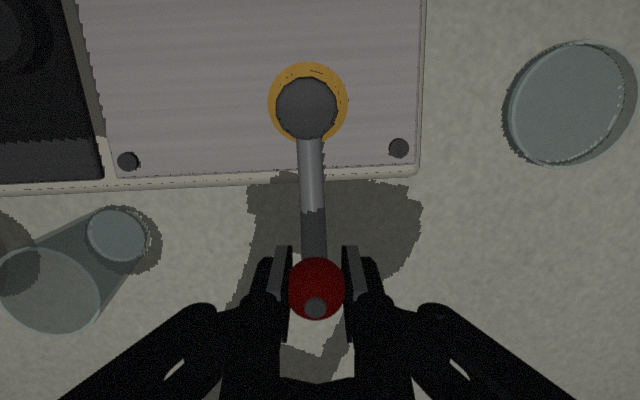

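View pics/t3.png

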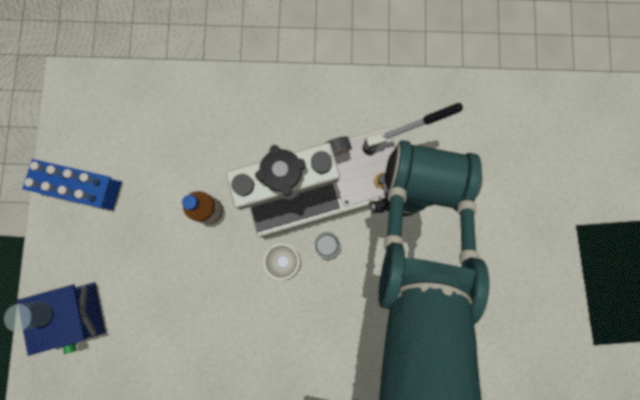

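```bash
cat >> h.py <<'E'
SP=np.array([0.6428,-0.0484])
def rep(cam=False):
    s=bot.read_state();Rt=R.from_rotvec(s["tcp_rot"]).as_matrix();f=Rt.T@s["wrist_force"]
    e=s["tool_pos"][:2]-SP
    print("t",round(s["time"],2),"pos",s["tool_pos"].round(4),"r",np.linalg.norm(e).round(4),"ang",np.arctan2(-e[1],-e[0]).round(4),"yaw",(np.arctan2(-Rt[1,0],-Rt[0,0])).round(4),"f_rad %.1f f_ax %.1f f_tan %.1f"%tuple(f),"w",round(s["width"],3))
    if cam:
        d=optics.read_camera("side");return d
E
python3 -m handwheel '[[0,0,0.0034,0,-0.05,0,0.1],[0,0,0.0034,0,-0.05,0,0.1],[0,0,0.0034,0,-0.05,0,0.1]]'; python3 - <<'E'
from h import *
d=rep(True);np.save("sideA.npy",d["image"]);cv2.imwrite("pics/s4.png",cv2.resize(d["image"][110:280,250:450,::-1],None,fx=3.5,fy=3.5))
rep()
E
```

```text
time: 4.25
tool_pos: [0.5809, -0.0766, 0.1291]
tcp_rot: [-0.418, 1.994, -1.99]
wrist_force: [-1.0, 6.5, 3.7]
width: 0.258
t 4.25 pos [ 0.5809 -0.0766  0.1291] r 0.068 ang 0.4269 yaw 0.415 f_rad -1.7 f_ax -3.6 f_tan -6.3 w 0.258
t 4.3 pos [ 0.5812 -0.0771  0.1292] r 0.0679 ang 0.4355 yaw 0.4165 f_rad -1.4 f_ax -4.3 f_tan -5.0 w 0.254
```

View pics/s4.png

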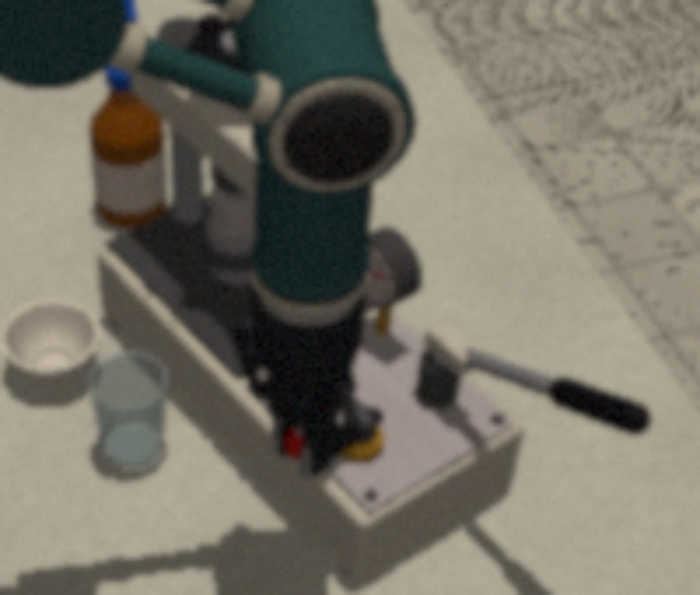

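```bash
cat >> h.py <<'E'
def up(im,r0,r1,c0,c1,k=10):
    g=cv2.cvtColor(im,cv2.COLOR_RGB2GRAY).astype(np.float32)[r0:r1,c0:c1];return cv2.resize(g,None,fx=k,fy=k,interpolation=cv2.INTER_CUBIC)
def ram(im,ref,c0=309,c1=321,r0=160,r1=190):
    t=up(ref,r0,r1,c0,c1);S=up(im,r0-4,r1+12,c0-2,c1+2)
    m=cv2.matchTemplate(S,t,cv2.TM_CCOEFF_NORMED);_,mx,_,l=cv2.minMaxLoc(m)
    return (l[1]/10-4), (l[0]/10-2), mx
E
python3 - <<'E'
from h import *
I=[optics.read_camera("side")["image"] for _ in range(4)]
ref=np.mean(I,0).astype(np.uint8);np.save("ref.npy",ref)
for i in I: print(ram(i,ref))
rep()
# px per m of world z at die
d=optics.read_camera("side");T=np.linalg.inv(d["world_from_camera"]);K=d["mtx"]
def pr(p): q=K@(T[:3,:3]@np.array(p)+T[:3,3]);return q[:2]/q[2]
print(pr([.62,.155,.15]),pr([.62,.155,.125]))
x=d["image"][150:200,285:340];cv2.imwrite("pics/die.png",cv2.resize(x[:,:,::-1],None,fx=10,fy=10,interpolation=2))
E
```

```text
(0.0, 0.0, 0.9965344667434692)
(0.0, 0.0, 0.9964567422866821)
(0.0, 0.0, 0.9958553314208984)
(0.0, 0.0, 0.9963077902793884)
t 4.5 pos [ 0.5811 -0.0771  0.1291] r 0.068 ang 0.4354 yaw 0.4133 f_rad -1.9 f_ax -5.2 f_tan -4.2 w 0.257
[321.97733134 175.33832184] [321.89664665 181.59284641]
```

View pics/die.png

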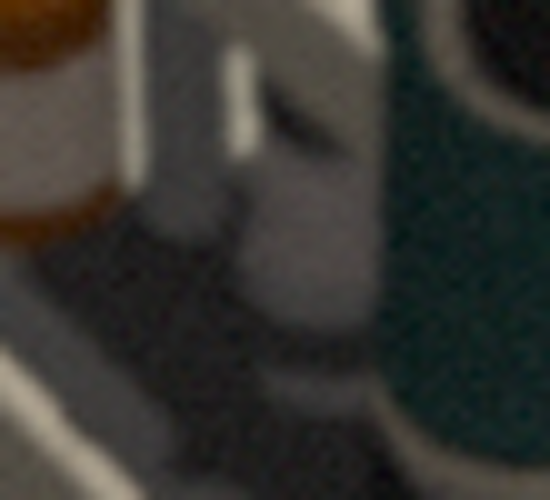

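```bash
cat > m.py <<'E'
from h import *
import sys
ref=np.load("ref.npy")
n=int(sys.argv[1]) if len(sys.argv)>1 else 2
for _ in range(n):
    t=bot.read_state()["time"];im=optics.read_camera("side")["image"]
    a=ram(im,ref,309,320,172,194)
    print("t%.2f dy %.1f (~%.1f mm) dx %.1f ncc %.3f"%(t,a[0],a[0]*4,a[1],a[2]))
rep()
np.save("last.npy",im)
E
python3 -m handwheel '[[0,0,0.0034,0,-0.05,0,0.1],[0,0,0,0,0,0,0.1],[0,0,0,0,0,0,0.1],[0,0,0,0,0,0,0.1]]' >/dev/null; python3 m.py
```

```text
t5.05 dy 0.0 (~0.0 mm) dx 0.0 ncc 0.989
t5.10 dy 0.0 (~0.0 mm) dx 0.0 ncc 0.991
t 5.15 pos [ 0.5827 -0.0801  0.1291] r 0.0679 ang 0.4852 yaw 0.4634 f_rad -2.8 f_ax -4.5 f_tan -4.8 w 0.259
```

```bash
python3 -m handwheel '[[0,0,0.0027,0,-0.04,0,0.1],[0,0,0,0,0,0,0.1],[0,0,0,0,0,0,0.1],[0,0,0,0,0,0,0.1],[0,0,0,0,0,0,0.1]]' >/dev/null; python3 m.py
```

```text
t5.78 dy 0.0 (~0.0 mm) dx 0.1 ncc 0.989
t5.83 dy -0.1 (~-0.4 mm) dx 0.0 ncc 0.991
t 5.88 pos [ 0.584  -0.0823  0.129 ] r 0.0679 ang 0.5234 yaw 0.5034 f_rad -4.2 f_ax -4.5 f_tan -4.6 w 0.255
```

```bash
python3 -m handwheel '[[0,0,0.0020,0,-0.03,0,0.1],[0,0,0,0,0,0,0.1],[0,0,0,0,0,0,0.1],[0,0,0,0,0,0,0.1],[0,0,0,0,0,0,0.1]]' >/dev/null; python3 m.py
```

```text
t6.50 dy 0.0 (~0.0 mm) dx 0.0 ncc 0.991
t6.55 dy 0.0 (~0.0 mm) dx 0.0 ncc 0.990
t 6.6 pos [ 0.585 -0.084  0.129] r 0.0679 ang 0.5513 yaw 0.5334 f_rad -4.0 f_ax -5.0 f_tan -5.7 w 0.256
```

```bash
python3 -m handwheel '[[-0.0006,0,0.0020,0,-0.03,0,0.1],[0,0,0,0,0,0,0.1],[0,0,0,0,0,0,0.1],[0,0,0,0,0,0,0.1],[0,0,0,0,0,0,0.1]]' >/dev/null; python3 m.py
```

```text
t7.22 dy 0.0 (~0.0 mm) dx 0.1 ncc 0.991
t7.28 dy 0.0 (~0.0 mm) dx 0.1 ncc 0.989
t 7.33 pos [ 0.5861 -0.0856  0.129 ] r 0.0678 ang 0.5805 yaw 0.5634 f_rad -1.9 f_ax -4.4 f_tan -4.2 w 0.256
```

```bash
python3 -m handwheel '[[-0.0001,0,0.0020,0,-0.03,0,0.1],[0,0,0,0,0,0,0.1],[0,0,0,0,0,0,0.1],[0,0,0,0,0,0,0.1],[0,0,0,0,0,0,0.1]]' >/dev/null; python3 m.py
```

```text
t7.95 dy 0.0 (~0.0 mm) dx 0.1 ncc 0.991
t8.00 dy 0.0 (~0.0 mm) dx 0.0 ncc 0.991
t 8.05 pos [ 0.5872 -0.0872  0.129 ] r 0.0677 ang 0.6089 yaw 0.5934 f_rad -2.3 f_ax -5.3 f_tan -4.2 w 0.258
```

```bash
python3 -m handwheel '[[-0.0001,0,0.0020,0,-0.03,0,0.1],[0,0,0,0,0,0,0.1],[0,0,0,0,0,0,0.1],[0,0,0,0,0,0,0.1],[0,0,0,0,0,0,0.1]]' >/dev/null; python3 m.py
```

```text
t8.68 dy 0.0 (~0.0 mm) dx 0.0 ncc 0.991
t8.72 dy 0.0 (~0.0 mm) dx 0.0 ncc 0.991
t 8.78 pos [ 0.5884 -0.0887  0.1289] r 0.0677 ang 0.6375 yaw 0.6234 f_rad -3.6 f_ax -5.7 f_tan -5.2 w 0.259
```

```bash
python3 -m handwheel '[[-0.0001,0,0.0020,0,-0.03,0,0.1],[0,0,0,0,0,0,0.1],[0,0,0,0,0,0,0.1],[0,0,0,0,0,0,0.1],[0,0,0,0,0,0,0.1]]' >/dev/null; python3 m.py
```

```text
t9.40 dy 0.0 (~0.0 mm) dx 0.1 ncc 0.991
t9.45 dy 0.0 (~0.0 mm) dx 0.1 ncc 0.992
t 9.5 pos [ 0.5896 -0.0902  0.1289] r 0.0677 ang 0.666 yaw 0.6534 f_rad -3.8 f_ax -3.9 f_tan -5.1 w 0.259
```

```bash
python3 -m handwheel '[[-0.0004,0,0.0020,0,-0.03,0,0.1],[0,0,0,0,0,0,0.1],[0,0,0,0,0,0,0.1],[0,0,0,0,0,0,0.1],[0,0,0,0,0,0,0.1]]' >/dev/null; python3 m.py
```

```text
t10.12 dy 0.0 (~0.0 mm) dx 0.1 ncc 0.989
t10.18 dy 0.0 (~0.0 mm) dx 0.1 ncc 0.990
t 10.22 pos [ 0.5909 -0.0917  0.1289] r 0.0676 ang 0.6949 yaw 0.6834 f_rad -3.8 f_ax -5.6 f_tan -4.1 w 0.252
```

```bash
python3 -m handwheel '[[-0.0002,0,0.0020,0,-0.03,0,0.1],[0,0,0,0,0,0,0.1],[0,0,0,0,0,0,0.1],[0,0,0,0,0,0,0.1],[0,0,0,0,0,0,0.1]]' >/dev/null; python3 m.py
```

```text
t10.85 dy 0.0 (~0.0 mm) dx -0.1 ncc 0.990
t10.90 dy 0.0 (~0.0 mm) dx 0.0 ncc 0.989
t 10.95 pos [ 0.5922 -0.0931  0.1289] r 0.0675 ang 0.7234 yaw 0.7135 f_rad -2.7 f_ax -5.3 f_tan -5.6 w 0.257
```

```bash
python3 -m handwheel '[[-0.0003,0,0.0020,0,-0.03,0,0.1],[0,0,0,0,0,0,0.1],[0,0,0,0,0,0,0.1],[0,0,0,0,0,0,0.1],[0,0,0,0,0,0,0.1]]' >/dev/null; python3 m.py
```

```text
t11.57 dy 0.0 (~0.0 mm) dx 0.0 ncc 0.990
t11.62 dy 0.0 (~0.0 mm) dx 0.1 ncc 0.990
t 11.68 pos [ 0.5936 -0.0945  0.1289] r 0.0674 ang 0.7526 yaw 0.7435 f_rad -2.0 f_ax -5.7 f_tan -5.0 w 0.26
```

```bash
python3 -m handwheel '[[-0.0002,0,0.0020,0,-0.03,0,0.1],[0,0,0,0,0,0,0.1],[0,0,0,0,0,0,0.1],[0,0,0,0,0,0,0.1],[0,0,0,0,0,0,0.1]]' >/dev/null; python3 m.py
```

```text
t12.30 dy 0.0 (~0.0 mm) dx 0.0 ncc 0.992
t12.35 dy 0.0 (~0.0 mm) dx -0.1 ncc 0.990
t 12.4 pos [ 0.595  -0.0959  0.1289] r 0.0674 ang 0.7817 yaw 0.7735 f_rad -2.0 f_ax -5.2 f_tan -5.5 w 0.255
```

```bash
python3 -m handwheel '[[-0.0002,0,0.0020,0,-0.03,0,0.1],[0,0,0,0,0,0,0.1],[0,0,0,0,0,0,0.1],[0,0,0,0,0,0,0.1],[0,0,0,0,0,0,0.1]]' >/dev/null; python3 m.py
```

```text
t13.03 dy 0.0 (~0.0 mm) dx 0.1 ncc 0.992
t13.07 dy 0.0 (~0.0 mm) dx 0.0 ncc 0.992
t 13.12 pos [ 0.5964 -0.0972  0.1289] r 0.0673 ang 0.8114 yaw 0.8035 f_rad -1.4 f_ax -5.8 f_tan -5.7 w 0.258
```

```bash
python3 -m handwheel '[[-0.0002,0,0.0020,0,-0.03,0,0.1],[0,0,0,0,0,0,0.1],[0,0,0,0,0,0,0.1],[0,0,0,0,0,0,0.1],[0,0,0,0,0,0,0.1]]' >/dev/null; python3 m.py
```

```text
t13.75 dy 0.0 (~0.0 mm) dx 0.0 ncc 0.989
t13.80 dy -0.1 (~-0.4 mm) dx -0.1 ncc 0.990
t 13.85 pos [ 0.5979 -0.0985  0.1288] r 0.0673 ang 0.8401 yaw 0.8335 f_rad -1.6 f_ax -6.5 f_tan -5.5 w 0.262
```

```bash
python3 -m handwheel '[[-0.0002,0,0.0020,0,-0.03,0,0.1],[0,0,0,0,0,0,0.1],[0,0,0,0,0,0,0.1],[0,0,0,0,0,0,0.1],[0,0,0,0,0,0,0.1]]' >/dev/null; python3 m.py; python3 -c "
from h import *
a=np.load('last.npy')[110:280,250:450];cv2.imwrite('pics/s5.png',cv2.resize(a[:,:,::-1],None,fx=3.5,fy=3.5))"
```

```text
t14.47 dy 0.1 (~0.4 mm) dx 0.0 ncc 0.990
t14.53 dy 0.1 (~0.4 mm) dx 0.0 ncc 0.989
t 14.57 pos [ 0.5994 -0.0997  0.1288] r 0.0672 ang 0.8693 yaw 0.8635 f_rad -2.3 f_ax -7.1 f_tan -5.2 w 0.26
```

View pics/s5.png

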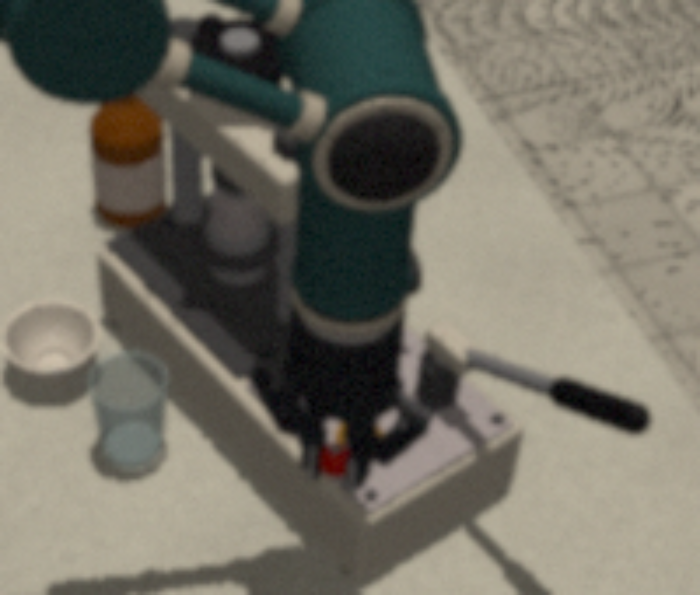

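The die and platen are fully visible at crop (238,240), and there is a hint of motion. I'll hold and measure the rate.

```bash
python3 -m handwheel '[[0,0,0,0,0,0,0.1],[0,0,0,0,0,0,0.1],[0,0,0,0,0,0,0.1],[0,0,0,0,0,0,0.1]]' >/dev/null; python3 m.py
```

```text
t15.07 dy 0.1 (~0.4 mm) dx 0.1 ncc 0.989
t15.12 dy 0.0 (~0.0 mm) dx 0.0 ncc 0.991
t 15.18 pos [ 0.5994 -0.0997  0.1288] r 0.0672 ang 0.8692 yaw 0.8635 f_rad -3.5 f_ax -5.6 f_tan -5.4 w 0.256
```

```bash
python3 - <<'E'
from h import *
I=[optics.read_camera("side")["image"] for _ in range(3)]
np.save("ref.npy",np.mean(I,0).astype(np.uint8))
E
sed -i 's/309,320,172,194/306,330,172,194/; s/%.1f (~%.1f mm)/%.1f (~%.1f mm)/' m.py
python3 -m handwheel '[[-0.0002,0,0.0020,0,-0.03,0,0.1],[0,0,0,0,0,0,0.1],[0,0,0,0,0,0,0.1],[0,0,0,0,0,0,0.1],[0,0,0,0,0,0,0.1]]' >/dev/null; python3 m.py
```

```text
t15.95 dy 0.3 (~1.2 mm) dx 0.0 ncc 0.985
t16.00 dy 0.3 (~1.2 mm) dx 0.0 ncc 0.985
t 16.05 pos [ 0.601  -0.1009  0.1288] r 0.0671 ang 0.8987 yaw 0.8935 f_rad -1.8 f_ax -6.5 f_tan -5.8 w 0.255
```

```bash
python3 -m handwheel '[[-0.0002,0,0.0020,0,-0.03,0,0.1],[0,0,0,0,0,0,0.1],[0,0,0,0,0,0,0.1]]' >/dev/null; python3 m.py 2; python3 -m handwheel '[[0,0,0,0,0,0,0.1],[0,0,0,0,0,0,0.1]]' >/dev/null; python3 m.py 2
```

```text
t16.43 dy 0.7 (~2.8 mm) dx 0.0 ncc 0.978
t16.48 dy 0.7 (~2.8 mm) dx 0.0 ncc 0.978
t 16.52 pos [ 0.6026 -0.1021  0.1288] r 0.0671 ang 0.9276 yaw 0.9236 f_rad -1.4 f_ax -6.3 f_tan -5.0 w 0.26
t16.77 dy 1.1 (~4.4 mm) dx -0.1 ncc 0.962
t16.82 dy 1.2 (~4.8 mm) dx -0.1 ncc 0.961
t 16.88 pos [ 0.6026 -0.1021  0.1288] r 0.0671 ang 0.9276 yaw 0.9236 f_rad -1.0 f_ax -7.3 f_tan -5.2 w 0.258
```

```bash
python3 -m handwheel '[[0,0,0,0,0,0,0.1],[0,0,0,0,0,0,0.1],[0,0,0,0,0,0,0.1],[0,0,0,0,0,0,0.1]]' >/dev/null; python3 m.py 1
```

```text
t17.38 dy 1.8 (~7.2 mm) dx -0.1 ncc 0.941
t 17.43 pos [ 0.6026 -0.1021  0.1288] r 0.0671 ang 0.9274 yaw 0.9236 f_rad -1.9 f_ax -6.7 f_tan -6.5 w 0.258
```

```bash
python3 -m handwheel '[[0,0,0,0,0,0,0.1],[0,0,0,0,0,0,0.1],[0,0,0,0,0,0,0.1],[0,0,0,0,0,0,0.1],[0,0,0,0,0,0,0.1],[0,0,0,0,0,0,0.1],[0,0,0,0,0,0,0.1],[0,0,0,0,0,0,0.1]]' >/dev/null; python3 m.py 1
```

```text
t18.43 dy 4.1 (~16.4 mm) dx -0.2 ncc 0.902
t 18.48 pos [ 0.6026 -0.1021  0.1288] r 0.0671 ang 0.928 yaw 0.9236 f_rad -1.7 f_ax -6.1 f_tan -5.9 w 0.254
```

```bash
python3 -m handwheel '[[0,0,0,0,0,0,0.1],[0,0,0,0,0,0,0.1],[0,0,0,0,0,0,0.1],[0,0,0,0,0,0,0.1],[0,0,0,0,0,0,0.1],[0,0,0,0,0,0,0.1],[0,0,0,0,0,0,0.1],[0,0,0,0,0,0,0.1]]' >/dev/null; python3 m.py 1
```

```text
t19.48 dy 5.1 (~20.4 mm) dx -0.2 ncc 0.888
t 19.52 pos [ 0.6026 -0.1021  0.1288] r 0.0671 ang 0.9277 yaw 0.9236 f_rad -1.9 f_ax -6.9 f_tan -5.5 w 0.259
```

```bash
python3 -m handwheel '[[0,0,0,0,0,0,0.1],[0,0,0,0,0,0,0.1],[0,0,0,0,0,0,0.1],[0,0,0,0,0,0,0.1],[0,0,0,0,0,0,0.1],[0,0,0,0,0,0,0.1],[0,0,0,0,0,0,0.1],[0,0,0,0,0,0,0.1]]' >/dev/null; python3 m.py 1
```

```text
t20.52 dy 5.8 (~23.2 mm) dx -0.1 ncc 0.884
t 20.57 pos [ 0.6026 -0.1021  0.1288] r 0.0671 ang 0.9274 yaw 0.9236 f_rad -1.4 f_ax -5.9 f_tan -5.7 w 0.255
```

```bash
python3 -m handwheel '[[0,0,0,0,0,0,0.1],[0,0,0,0,0,0,0.1],[0,0,0,0,0,0,0.1],[0,0,0,0,0,0,0.1],[0,0,0,0,0,0,0.1],[0,0,0,0,0,0,0.1],[0,0,0,0,0,0,0.1],[0,0,0,0,0,0,0.1]]' >/dev/null; python3 m.py 1
```

```text
t21.57 dy 5.9 (~23.6 mm) dx -0.1 ncc 0.884
t 21.62 pos [ 0.6026 -0.1021  0.1288] r 0.0671 ang 0.9277 yaw 0.9235 f_rad -2.2 f_ax -6.3 f_tan -5.1 w 0.252
```

```bash
python3 -m handwheel '[[0,0,0,0,0,0,0.1],[0,0,0,0,0,0,0.1],[0,0,0,0,0,0,0.1],[0,0,0,0,0,0,0.1],[0,0,0,0,0,0,0.1],[0,0,0,0,0,0,0.1],[0,0,0,0,0,0,0.1],[0,0,0,0,0,0,0.1]]' >/dev/null; python3 m.py 2;python3 -c "
from h import *
a=np.load('last.npy')[150:200,285:340];cv2.imwrite('pics/die2.png',cv2.resize(a[:,:,::-1],None,fx=10,fy=10,interpolation=2))
z=np.load('sz0.npy')
d=optics.read_camera('side');T=d['world_from_camera'];zz=d['z_map'];K=d['mtx']
P0=np.load('sideP.npy')
v,u=np.mgrid[:400,:640]
P=np.stack([(u-K[0,2])/K[0,0]*zz,(v-K[1,2])/K[1,1]*zz,zz],-1)@T[:3,:3].T+T[:3,3]
for r in range(168,200,3):print(r,P0[r,310:330:4,2].round(3),P[r,310:330:4,2].round(3))
"
```

```text
t22.62 dy 5.8 (~23.2 mm) dx -0.1 ncc 0.881
t22.68 dy 5.8 (~23.2 mm) dx -0.1 ncc 0.885
t 22.73 pos [ 0.6026 -0.1021  0.1288] r 0.0671 ang 0.9277 yaw 0.9235 f_rad -1.1 f_ax -6.4 f_tan -6.0 w 0.257
168 [0.09  0.183 0.184 0.182 0.247] [0.092 0.173 0.175 0.175 0.246]
171 [0.145 0.172 0.175 0.171 0.134] [0.099 0.157 0.166 0.158 0.092]
174 [0.146 0.163 0.166 0.16  0.148] [0.092 0.158 0.159 0.159 0.093]
177 [0.145 0.148 0.15  0.146 0.138] [0.123 0.148 0.153 0.147 0.111]
180 [0.135 0.144 0.146 0.141 0.132] [0.126 0.138 0.141 0.136 0.123]
183 [0.128 0.136 0.135 0.135 0.129] [0.12  0.129 0.127 0.126 0.114]
186 [0.103 0.126 0.126 0.125 0.097] [0.112 0.115 0.117 0.12  0.109]
189 [0.102 0.1   0.106 0.102 0.103] [0.104 0.113 0.11  0.107 0.108]
192 [0.089 0.095 0.1   0.099 0.092] [0.092 0.101 0.104 0.101 0.092]
195 [0.092 0.093 0.093 0.092 0.091] [0.093 0.094 0.093 0.091 0.089]
198 [0.095 0.093 0.093 0.091 0.092] [0.095 0.093 0.092 0.092 0.094]
```

View pics/die2.png

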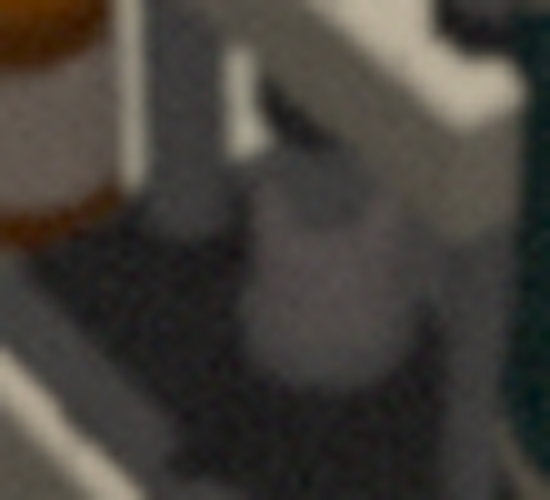

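The die's lower edge moved from crop row 325 to 385, about 6 px or 24 mm. It has not moved for over a second, so the ram is on its stop. The descent took about 5 s. Now I'll close the valve.

```bash
python3 -m handwheel '[[-0.0003,0,-0.0054,0,0.08,0,0.1],[-0.0003,0,-0.0054,0,0.08,0,0.1],[-0.0003,0,-0.0054,0,0.08,0,0.1],[0,0,0,0,0,0,0.1]]'>/dev/null; python3 m.py 1;  python3 -m handwheel '[[-0.0002,0,-0.0054,0,0.08,0,0.1],[-0.0002,0,-0.0054,0,0.08,0,0.1],[-0.0002,0,-0.0054,0,0.08,0,0.1],[0,0,0,0,0,0,0.1]]'>/dev/null; python3 m.py 1
```

```text
t23.27 dy 5.9 (~23.6 mm) dx -0.1 ncc 0.886
t 23.32 pos [ 0.5947 -0.0943  0.13  ] r 0.0664 ang 0.7619 yaw 0.6841 f_rad 0.8 f_ax -1.6 f_tan 7.0 w 0.256
t23.82 dy 5.5 (~22.0 mm) dx -1.5 ncc 0.752
t 23.88 pos [ 0.5847 -0.0816  0.13  ] r 0.0669 ang 0.5193 yaw 0.4444 f_rad 3.8 f_ax -5.1 f_tan 7.5 w 0.258
```

```bash
python3 -m handwheel '[[0.0003,0,-0.0034,0,0.04,0,0.1],[0.0003,0,-0.0034,0,0.04,0,0.1],[0.0003,0,-0.0034,0,0.04,0,0.1],[0.0002,0,-0.0034,0,0.04,0,0.1],[0,0,0,0,0,0,0.1],[0,0,0,0,0,0,0.1]]'>/dev/null; python3 - <<'E'
from h import *
rep(1);rep(1);rep()
E
```

```text
t 24.62 pos [ 0.5785 -0.0693  0.1298] r 0.0676 ang 0.3145 yaw 0.2845 f_rad 1.6 f_ax -4.2 f_tan 8.5 w 0.259
t 24.68 pos [ 0.5785 -0.0693  0.1298] r 0.0676 ang 0.3141 yaw 0.2845 f_rad 1.9 f_ax -4.8 f_tan 7.9 w 0.253
t 24.73 pos [ 0.5785 -0.0693  0.1298] r 0.0676 ang 0.314 yaw 0.2845 f_rad 1.9 f_ax -4.6 f_tan 7.5 w 0.262
```

```bash
cat > f.py <<'E'
from h import *
rep(1);rep(1);rep(1)
E
python3 -m handwheel '[[0,0,-0.002,0,0.03,0,0.1],[0,0,0,0,0,0,0.1],[0,0,0,0,0,0,0.1]]'>/dev/null; python3 f.py; python3 -m handwheel '[[0,0,-0.002,0,0.03,0,0.1],[0,0,0,0,0,0,0.1],[0,0,0,0,0,0,0.1]]'>/dev/null; python3 f.py
```

```text
t 25.1 pos [ 0.5779 -0.0675  0.1298] r 0.0677 ang 0.2856 yaw 0.2545 f_rad 2.9 f_ax -4.5 f_tan 8.1 w 0.255
t 25.15 pos [ 0.5779 -0.0675  0.1298] r 0.0677 ang 0.2857 yaw 0.2545 f_rad 2.3 f_ax -4.9 f_tan 8.5 w 0.256
t 25.2 pos [ 0.5779 -0.0675  0.1298] r 0.0677 ang 0.2859 yaw 0.2545 f_rad 1.9 f_ax -3.7 f_tan 8.1 w 0.258
t 25.62 pos [ 0.5772 -0.0656  0.1298] r 0.0678 ang 0.2561 yaw 0.2245 f_rad 2.1 f_ax -4.5 f_tan 8.5 w 0.256
t 25.68 pos [ 0.5772 -0.0656  0.1298] r 0.0678 ang 0.256 yaw 0.2245 f_rad 1.5 f_ax -4.3 f_tan 8.2 w 0.256
t 25.73 pos [ 0.5772 -0.0656  0.1298] r 0.0678 ang 0.2559 yaw 0.2245 f_rad 1.4 f_ax -5.1 f_tan 8.2 w 0.257
```

```bash
python3 -m handwheel '[[0,0,-0.002,0,0.03,0,0.1],[0,0,0,0,0,0,0.1],[0,0,0,0,0,0,0.1]]'>/dev/null; python3 f.py; python3 -m handwheel '[[0,0,-0.002,0,0.03,0,0.1],[0,0,0,0,0,0,0.1],[0,0,0,0,0,0,0.1]]'>/dev/null; python3 f.py
```

```text
t 26.15 pos [ 0.5767 -0.0636  0.1297] r 0.0678 ang 0.2263 yaw 0.1945 f_rad 2.1 f_ax -4.9 f_tan 9.3 w 0.259
t 26.2 pos [ 0.5767 -0.0636  0.1297] r 0.0679 ang 0.2261 yaw 0.1945 f_rad 2.6 f_ax -5.4 f_tan 9.7 w 0.257
t 26.25 pos [ 0.5767 -0.0636  0.1297] r 0.0679 ang 0.2261 yaw 0.1945 f_rad 1.7 f_ax -5.5 f_tan 9.1 w 0.258
t 26.68 pos [ 0.5761 -0.0616  0.1297] r 0.068 ang 0.196 yaw 0.1646 f_rad 1.8 f_ax -5.7 f_tan 9.3 w 0.256
t 26.73 pos [ 0.5761 -0.0616  0.1297] r 0.068 ang 0.1959 yaw 0.1645 f_rad 1.9 f_ax -4.7 f_tan 8.2 w 0.255
t 26.77 pos [ 0.5761 -0.0617  0.1297] r 0.068 ang 0.1964 yaw 0.1646 f_rad 2.4 f_ax -5.7 f_tan 8.5 w 0.255
```

```bash
python3 -m handwheel '[[0,0,-0.002,0,0.03,0,0.1],[0,0,0,0,0,0,0.1],[0,0,0,0,0,0,0.1]]'>/dev/null; python3 f.py; python3 -m handwheel '[[0,0,-0.002,0,0.03,0,0.1],[0,0,0,0,0,0,0.1],[0,0,0,0,0,0,0.1]]'>/dev/null; python3 f.py
```

```text
t 27.2 pos [ 0.5757 -0.0597  0.1296] r 0.0681 ang 0.1663 yaw 0.1345 f_rad 2.3 f_ax -5.3 f_tan 8.9 w 0.256
t 27.25 pos [ 0.5757 -0.0597  0.1297] r 0.0681 ang 0.1668 yaw 0.1346 f_rad 2.4 f_ax -4.9 f_tan 9.4 w 0.257
t 27.3 pos [ 0.5757 -0.0597  0.1297] r 0.068 ang 0.1667 yaw 0.1345 f_rad 2.4 f_ax -4.9 f_tan 9.1 w 0.259
t 27.73 pos [ 0.5754 -0.0579  0.1297] r 0.0681 ang 0.1404 yaw 0.1046 f_rad 3.1 f_ax -6.6 f_tan 10.7 w 0.253
t 27.77 pos [ 0.5754 -0.0579  0.1297] r 0.0681 ang 0.1403 yaw 0.1047 f_rad 1.5 f_ax -4.5 f_tan 9.4 w 0.256
t 27.82 pos [ 0.5754 -0.0579  0.1297] r 0.0681 ang 0.1404 yaw 0.1046 f_rad 1.9 f_ax -5.1 f_tan 9.4 w 0.257
```

```bash
python3 -m handwheel '[[0,0,-0.002,0,0.03,0,0.1],[0,0,0,0,0,0,0.1],[0,0,0,0,0,0,0.1]]'>/dev/null; python3 f.py
```

```text
t 28.25 pos [ 0.5751 -0.0563  0.1297] r 0.0682 ang 0.1162 yaw 0.0747 f_rad 2.6 f_ax -5.9 f_tan 11.0 w 0.255
t 28.3 pos [ 0.5751 -0.0563  0.1297] r 0.0682 ang 0.116 yaw 0.0747 f_rad 2.5 f_ax -5.7 f_tan 10.2 w 0.255
t 28.35 pos [ 0.5751 -0.0563  0.1296] r 0.0682 ang 0.116 yaw 0.0747 f_rad 2.1 f_ax -5.8 f_tan 10.0 w 0.256
```

```bash
python3 -m handwheel '[[0,0,-0.001,0,0.012,0,0.1],[0,0,-0.001,0,0.012,0,0.1],[0,0,0,0,0,0,0.1],[0,0,0,0,0,0,0.1]]'>/dev/null; python3 f.py; python3 -m handwheel '[[0,0,-0.001,0,0.012,0,0.1],[0,0,-0.001,0,0.012,0,0.1],[0,0,0,0,0,0,0.1],[0,0,0,0,0,0,0.1]]'>/dev/null; python3 f.py
```

```text
t 28.9 pos [ 0.5749 -0.0547  0.1297] r 0.0682 ang 0.0931 yaw 0.0509 f_rad 3.2 f_ax -6.3 f_tan 11.9 w 0.256
t 28.95 pos [ 0.5749 -0.0548  0.1297] r 0.0682 ang 0.0933 yaw 0.0508 f_rad 3.0 f_ax -4.9 f_tan 11.5 w 0.257
t 29.0 pos [ 0.5749 -0.0547  0.1297] r 0.0682 ang 0.0932 yaw 0.0509 f_rad 2.6 f_ax -5.4 f_tan 11.9 w 0.253
t 29.55 pos [ 0.5747 -0.0532  0.1297] r 0.0682 ang 0.0701 yaw 0.027 f_rad 2.2 f_ax -5.0 f_tan 13.3 w 0.258
t 29.6 pos [ 0.5747 -0.0532  0.1297] r 0.0683 ang 0.0697 yaw 0.027 f_rad 3.6 f_ax -5.6 f_tan 13.6 w 0.256
t 29.65 pos [ 0.5747 -0.0532  0.1297] r 0.0682 ang 0.07 yaw 0.027 f_rad 2.9 f_ax -5.5 f_tan 13.7 w 0.255
```

```bash
python3 -m handwheel '[[0,0,-0.0006,0,0,0,0.1],[0,0,0,0,0,0,0.1],[0,0,0,0,0,0,0.1]]'>/dev/null; python3 f.py; python3 -m handwheel '[[0,0,0.001,0,0,0,0.1],[-0.0005,0,0.001,0,0,0,0.1],[0,0,0.001,0,0,0,0.1],[0,0,0,0,0,0,0.1]]'>/dev/null; python3 f.py
```

```text
t 30.07 pos [ 0.5747 -0.0527  0.1297] r 0.0683 ang 0.0635 yaw 0.027 f_rad 3.4 f_ax -6.7 f_tan 14.2 w 0.254
t 30.12 pos [ 0.5747 -0.0527  0.1297] r 0.0682 ang 0.0634 yaw 0.027 f_rad 2.5 f_ax -5.2 f_tan 13.2 w 0.258
t 30.18 pos [ 0.5747 -0.0527  0.1297] r 0.0683 ang 0.0634 yaw 0.027 f_rad 3.0 f_ax -5.6 f_tan 14.4 w 0.257
t 30.73 pos [ 0.5746 -0.0535  0.1295] r 0.0684 ang 0.0745 yaw 0.0262 f_rad 3.3 f_ax -7.6 f_tan 7.1 w 0.263
t 30.77 pos [ 0.5746 -0.0535  0.1295] r 0.0684 ang 0.0746 yaw 0.0262 f_rad 3.7 f_ax -7.2 f_tan 7.0 w 0.254
t 30.82 pos [ 0.5746 -0.0535  0.1295] r 0.0684 ang 0.0741 yaw 0.0264 f_rad 3.3 f_ax -6.8 f_tan 7.4 w 0.254
```

```bash
python3 -m handwheel '[[0.0005,0,0.0015,0,0,0,0.1],[0,0,0,0,0,0,0.1],[0,0,0,0,0,0,0.1]]'>/dev/null; python3 f.py|tail -1; python3 -m handwheel '[[0,0,0,0,0,0,0.4],[0,0,0,0,0,0,0.6],[0,0,0,0,0,0,0.6],[0,0,0,0,0,0,0.6]]'>/dev/null; python3 f.py|tail -1
python3 -c "
from h import *
c=optics.read_camera('wrist');cv2.imwrite('pics/w6.png',c['image'][:,:,::-1])"
```

```text
t 31.35 pos [ 0.5746 -0.0538  0.1294] r 0.0684 ang 0.0797 yaw 0.0261 f_rad 1.9 f_ax -6.2 f_tan 3.7 w 0.261
t 32.0 pos [ 0.574  -0.0516  0.1281] r 0.0689 ang 0.0469 yaw 0.026 f_rad 1.3 f_ax -0.1 f_tan 0.2 w 0.6
```

View pics/w6.png

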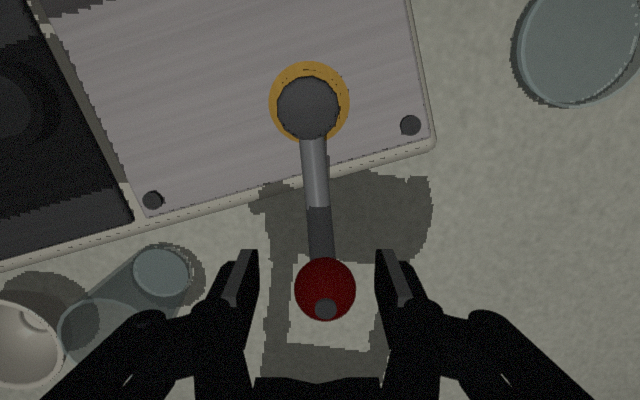

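The ball at (325,289) is free between the open fingers, and the tangential force reads about 0, so the 14 N reading carried no bias. I'll retreat straight up.

```bash
python3 -m handwheel '[[0,-0.02,0,0,0,0,0.6],[0,-0.04,0,0,0,0,0.6],[0,-0.04,0,0,0,0,0.6],[0.03,-0.02,0,0,0,0,0.6],[0.04,0,0,0,0,0,0.6],[0.04,0,0,0,0,0,0.6],[0,0,0,0,0,0,0.6],[0,0,0,0,0,0,0.6]]'; python3 m.py 1; python3 - <<'E'
from h import *
for n in("side","top"):
    c=optics.read_camera(n);im=c["image"][100:300,180:480];cv2.imwrite(f"pics/{n}9.png",cv2.resize(im[:,:,::-1],None,fx=2.6,fy=2.6))
    for a,p in red(c["image"]):
        b=atz(c,*p,.148,c["world_from_camera"]);e=b[:2]-SP;print(n,b.round(4),np.arctan2(-e[1],-e[0]))
E
```

```text
time: 33.1
tool_pos: [0.4651, -0.0547, 0.2498]
tcp_rot: [-0.025, 2.207, -2.207]
wrist_force: [0.1, 0.3, 0.5]
width: 0.599
t33.10 dy 5.8 (~23.2 mm) dx -0.1 ncc 0.886
t 33.15 pos [ 0.4653 -0.0547  0.2495] r 0.1776 ang 0.0354 yaw 0.0258 f_rad 0.0 f_ax -0.3 f_tan 0.1 w 0.6
side [ 0.5735 -0.0549  0.148 ] 0.09295640432925135
top [ 0.5747 -0.0538  0.148 ] 0.07956776090067781
```

View pics/side9.png

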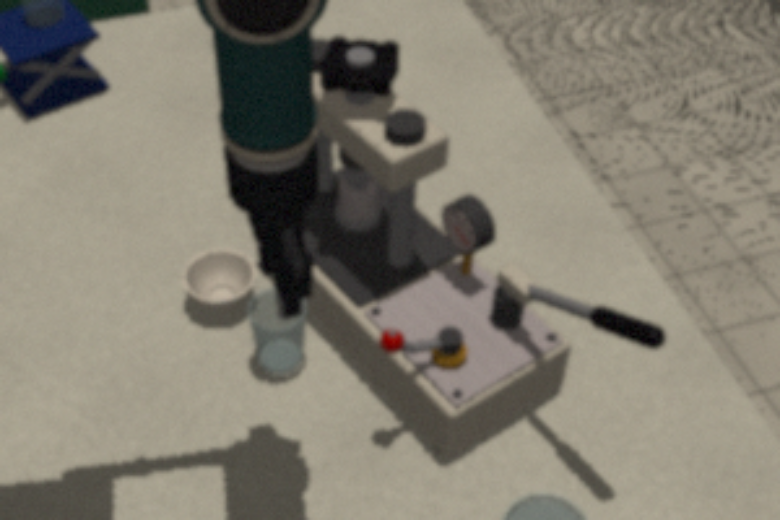

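View pics/top9.png

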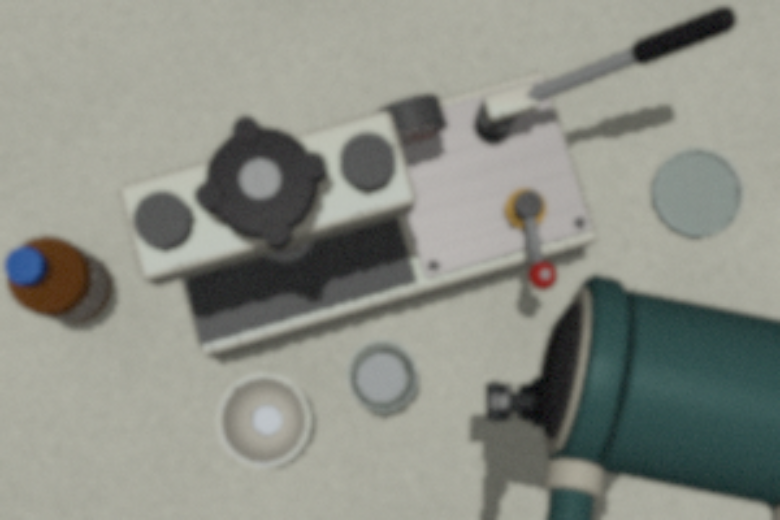

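The ball stayed at about 0.08 rad, where I let go, past the seat contact at about 0.15 rad. The die is upright and the bottle, beaker, mortar and dish have not moved. The arm is clear in the air.

```bash
python3 -c "
from workcell import workorder
print(workorder.finish_job())"
```

```text
the job is handed in; nothing more can be done
None
```

The press is released, the valve is closed hand-tight, and the job is handed in at about 33 s of the 72 s allowed.

- **Opening:** I gripped the red ball and opened the valve in small steps. The ram began to move about 0.6 rad from where the lever started. I opened it 0.03 rad further and held it there.
- **Descent:** The ram took about 5 s to come down, with the valve held still for nearly all of it. It had stopped by about 21 s and showed no movement for more than a second before I closed the valve.
- **Closing:** Turning back took about 8–9 N at the ball until the valve met its seat, and I then pressed on to about 14 N. I eased off and opened the fingers, and the lever sprang back only about 1 mm. With the fingers open the sideways force read about 0.2 N, so the 14 N needs no correction.
- **Last pictures:** The ball is where I released it, past the point where it met the seat. The ram is down with the die standing on it, and the bottle, beaker, mortar and dish look undisturbed. The arm is clear of everything.

**Less certain checks:** image tracking gave a total sink of about 23–24 mm rather than 25 mm. That fits its accuracy of about 1 mm and a ram that may have started up to 2 mm down. Its mid-descent readings were uneven: about 5 mm/s before and after, but about 9 mm/s in one one-second interval. I put that down to the matching getting poorer, since the valve did not move, so the 5 s total is the better figure.

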